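Start the potter's wheel from its control console

ROBOT

A 6-joint arm with a two-finger parallel gripper is mounted at the origin on the work surface. World frame = base frame: x ahead of the robot, y to its left, z up, the work surface at z = 0. Lengths are in mm, angles in rad, forces in N, time in s.
With the tool pointing down it reaches from about 400 to 925 mm from the base axis. Payload 12.5 kg.
Tool frame: the origin (TCP) lies at the very end of the fingers, on their centre line; the grasp point (between the pads) lies 19 mm behind it; x points along the fingers, y is the direction in which the jaws open and shut, and the axes are right-handed (so a half turn about x gives the same grasp; the last joint's range is limited). The gripper opens to 95 mm and grips with 3 to 60 N. Pads are 20 mm wide; open, the fingers measure 119 mm over their backs; the gripper's body (75 mm by 180 mm) begins 59 mm behind the grasp point.
Start: joints at [1.205, 0.491, 1.559, -0, 1.092, -0.106], TCP at [160.537, 604.049, 214.661] pointing down, gripper open.
Joint ranges: [-3.1, 3.1], [-0.84, 2.19], [0.05, 2.79], [-1.13, 4.28], [0.06, 2.93], [-2.69, 2.69]. Speed limits (rad/s): [2.22, 2.22, 2.79, 3.14, 3.14, 3.14].

INTERFACE

Orientations are given as [roll, pitch, yaw] about the fixed x, y, z axes, in that order (R = Rz(yaw) Ry(pitch) Rx(roll)).
In Python, from cell import * gives the robot as it stands.
- The arm moves only by the tool step_arm, never from a script. Its argument "steps" is a list of rows, each a list of 4 numbers: the shift along the tool's x, y, z in units of 50 mm (1.0 is 50 mm), then the turn about the tool's x in units of 8 degrees (1.0 is 8 degrees). A call has 1 to 20 rows; each row shifts and turns the commanded pose from where the row before left it, along the tool's axes as they then stand; what a row does not reach is not made up. A row lasts 1/8 s, in which the tool goes at most 62.5 mm and 10.7 degrees, less where a joint would pass 70% of its speed; a pose out of reach is approached as far as the arm can. A call is refused whole if a number of a shift passes 1 or a number of a turn 1, either way. A call with a gripper value outside its range is refused whole. "jaw" is the closure, from 0 (fully open) to 1 (shut), set as the call begins (left out, the last holds). The fingers move at their own pace and stop on an object; the grip force is fixed at half the most. Time passes only in rows, so rows that do not move let the fingers close. It gives the time, the measured TCP pose, the force and the opening at its end, in the units of the state.
- state(): the state, without advancing time (a new reading comes with each control period).
- read_camera(name): name is "scene" or "top"; returns the picture (420x560x3 uint8, red, green, blue); there is no depth.
- camera_info(name): a dict with "mtx" (3x3 intrinsics, pixels), "eye" and "attitude" of the camera in the world. Camera axes: x right, y down, z forward; pixel columns grow to the right and rows downward; lengths in mm; the calibration is good to about 2 mm. A picture is of the moment at which its call begins. camera_info takes no time and is no camera call.
- job_done(): hands the job in, once; it reports no verdict.
The state is a dict: "t": time; "joints": joint angles; "qvel": joint speeds; "tau": joint torques, N m; "eef_pos": TCP position; "tcp_rot": TCP orientation; "ft_force": force on the tool from outside, world axes, zero at the start; "moment": the same for the moment, N m; "opening": opening from 0.0 (shut) to 1.0 (fully open).
Only numpy, scipy, OpenCV 4.12 (cv2) and the standard library are available. Lean on these libraries where they do the work, as an engineer would, in place of code of your own. Each camera call takes 0.05 s, during which the arm holds its last target.

TASK

Start the potter's wheel at its control console: first push down the raised end of the rocker so that it tips right over and stays on, then press the square key all the way in (it stays in), and last press the large round button all the way down for a moment and let it spring back up. Do not press the small round button, and leave the mug, the jar and the brush standing or lying where they are.

Things in the scene. Friction and masses are not known exactly. Their poses are not given: they have to be found in the camera images.
- console: Green steel box bolted to the bench, 200 x 200 mm, 55 mm high. Origin: centre of its underside; x points away from the robot (turned up to 0.5 rad about z); a black cable stub marks its +x side. On top: four 86 mm aluminium plates, 4 mm thick, centres 47.5 mm from its centre along x and y, with its yaw. Which control sits at which place changes. All four caps are black.
- rocker_pivot (a point): Centre of the rocker, on its tipping axis (which runs along the point's y), 73 mm above the bench. The rocker is a flat black slab 64 mm long (along x), 28 mm wide (y), 10 mm thick, on a grey frame 74 x 38 mm whose top is 9 mm above the underside of the plate (64 mm above the bench). Off, its +x end stands up (slab tilted 0.25 rad); on, its -x end stands up.
- rocker_raised_end (a point): Point on the rocker's top face near its +x end, 24 mm from the pivot along the slab: the place to push down. It moves with the rocker: off, it is about 84 mm above the bench; on, about 72 mm.
- rocker_cap (a joint): Rocker angle: 0 = off (+x end up), 0.5 rad = fully on (+x end pushed down). It stays where it is left; it takes about 2 to 4 N at the end to move.
- key_top (a point): Centre of the top of the square key's cap, 77 mm above the bench when out and 69 mm when in. It stands in a square grey collar, 44 mm, whose top is 65 mm above the bench.
- key_cap (a joint): 0 = fully out, 0.008 m = fully in (8 mm straight down). It stays where it is pushed; about 3 N moves it. The cap is 30 x 30 mm square.
- start_top (a point): Centre of the top of the large round (start) button, 77 mm above the bench when out and 69 mm when in. It stands in a round grey collar of 54 mm diameter whose top is 65 mm above the bench.
- start_cap (a joint): 0 = fully out, 0.008 m = fully in (8 mm straight down). A spring pushes it back: about 2 N at first, 5 N fully in. The cap is round, 40 mm in diameter.
- stop_top (a point): Centre of the top of the small round (stop) button, not to be pressed; 77 mm above the bench, in a round grey collar of 34 mm diameter.
- stop_cap (a joint): 0 = fully out, 0.008 m = fully in (8 mm straight down). A spring holds it out. The cap is round, 22 mm in diameter.
- mug: Loose terracotta mug, 76 mm across and 90 mm high, with a handle, standing on the bench beside the console. Origin: centre of its underside. To be left alone.
- jar: Loose closed white jar, 66 mm across and 95 mm high, standing on the bench beside the console. Origin: centre of its underside. To be left alone.
- brush: Loose brush lying flat on the bench beyond the console. To be left alone.

How it is judged (in metres and radians):
On the way, in this order (a step that is already met when the one before it is completed fails the run):
1. the rocker is tipped on (value of joint rocker_cap above 0.42 rad), for 0.1 s.
2. the square key is pressed in (value of joint key_cap above 0.0062 m), for 0.1 s.
3. the large round button is pressed down (value of joint start_cap above 0.0062 m), for 0.1 s.
At the end, for the whole second after the job is handed in: The rocker is on (above 0.42 of 0.5 rad), the square key is in (above 6.2 of 8 mm), both round buttons are back out (within 1.5 mm), and the mug, jar and brush are at rest within 20 mm of where they began, the mug and jar upright (value of joint rocker_cap above 0.42 rad and value of joint key_cap above 0.0062 m and value of joint each of start_cap, stop_cap below 0.0015 m and distance of each of mug, jar, brush from where it was at the start of the episode below 0.02 m and angle between each of mug, jar's own z axis and vertical below 0.2 rad and linear speed of each of mug, jar, brush below 0.02 m/s); the robot touches nothing.
It fails at once if the small round button is pressed (more than 2.5 mm) (value of joint stop_cap above 0.0025 m).
It fails at once if the square key is pressed (more than 3 mm) while the rocker is off (value of joint key_cap above 0.003 m and value of joint rocker_cap below 0.38 rad).
It fails at once if the large round button is pressed (more than 3 mm) before the rocker is on and the key is in (value of joint start_cap above 0.003 m and (value of joint rocker_cap below 0.38 rad or value of joint key_cap below 0.0055 m)).
It fails at once if the mug, jar or brush is knocked over, lifted or moved more than 20 mm (distance of any of mug, jar, brush from where it was at the start of the episode above 0.02 m or angle between any of mug, jar's own z axis and vertical above 0.35 rad).
It also fails if it takes over 42 s, if anything falls off the work surface, if the arm or the gripper's body presses on something with over 40 N, if the wrist force passes 120 N, or if a joint passes its speed limit or range.

## Working session

There is one attempt and no reset: what is moved stays moved. The work goes in short steps, Python scripts to look and compute and a tool call to move; the robot and the scene stay as the last step left them, time stands still between calls to the robot, and variables do not carry over. Pictures are saved under pics/ and viewed, and the job is handed in when it is done.

Besides the shell and the picture viewer there is one more tool, called after "Request:" by a JSON object that holds its "fn" and its "kwargs", one argument or row to a line. step_arm: Moves the arm, as the interface text tells. Its arguments: {"type":"object","properties":{"steps":{"type":"array","items":{"type":"array","items":{"type":"number"}}},"jaw":{"type":"number"}},"required":["steps"]}

```bash
mkdir -p pics
python3 - <<'E'
from cell import *
import cv2
for n in("scene","top"):
    im=read_camera(n); cv2.imwrite(f"pics/{n}0.png",im[:,:,::-1]); print(n,camera_info(n))
s=state();print(s)
E
```

```text
scene {'mtx': array([[531.15170527,   0.        , 276.05394204],
       [  0.        , 531.15170527, 210.87926772],
       [  0.        ,   0.        ,   1.        ]]), 'eye': array([1026.08538446, -220.39303548,  928.1401094 ]), 'attitude': array([-2.58386157, -0.01135944,  1.05866625])}
top {'mtx': array([[436.7846096 ,   0.        , 279.00803156],
       [  0.        , 436.7846096 , 202.44206826],
       [  0.        ,   0.        ,   1.        ]]), 'eye': array([385.07150808,  28.95640043, 976.70445331]), 'attitude': array([-2.92012216e+00,  1.25803021e-03, -1.57643180e+00])}
{'t': 0.1, 'joints': array([ 1.20539285e+00,  4.91474250e-01,  1.55939434e+00, -9.09618734e-06,
        1.09168494e+00, -1.05590873e-01]), 'qvel': array([ 0.00112443, -0.00168686, -0.00110292,  0.00019708, -0.00126795,
        0.00047839]), 'tau': array([ 2.11861443e-03, -6.13619971e+01, -2.58605987e+01,  6.93582301e-02,
        4.70105954e-02, -5.88705984e-05]), 'eef_pos': array([160.45981552, 603.82931741, 214.13372428]), 'tcp_rot': array([-1.66799086,  1.56983542, -1.92779926]), 'ft_force': array([-0.39312011, -0.03937797,  0.16950219]), 'moment': array([0.01174854, 0.0752457 , 0.03639671]), 'opening': 1.0029571470830967}
```

View pics/scene0.png

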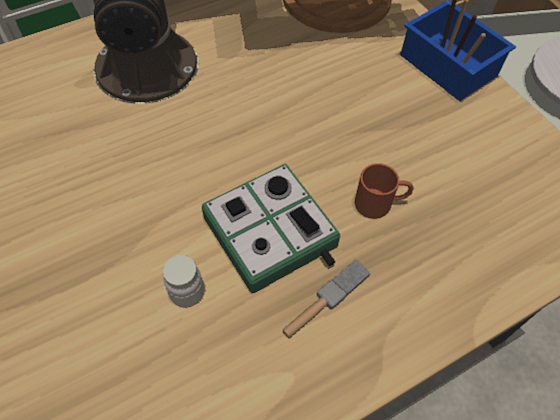

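View pics/top0.png

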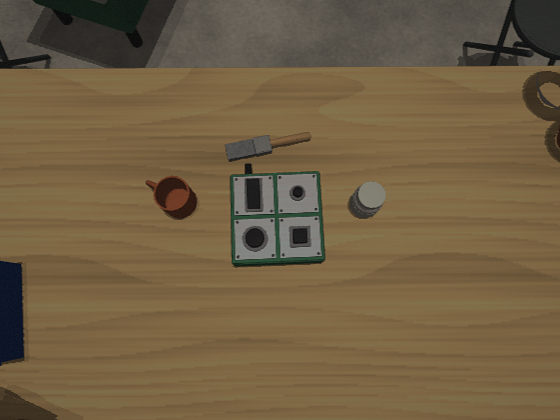

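The rocker is far-left in the top view at (253,194), start at (255,238), key at (300,236) and stop at (298,192). I'll zoom in to measure them better.

Run:
```python
import cv2
a=cv2.imread("pics/scene0.png")[155:295,195:345]; b=cv2.imread("pics/top0.png")[160:270,225:330]
cv2.imwrite("pics/sz.png",cv2.resize(a,None,fx=4,fy=4,interpolation=cv2.INTER_CUBIC))
cv2.imwrite("pics/tz.png",cv2.resize(b,None,fx=5,fy=5,interpolation=cv2.INTER_CUBIC))
```

```text
(no output)
```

View pics/sz.png

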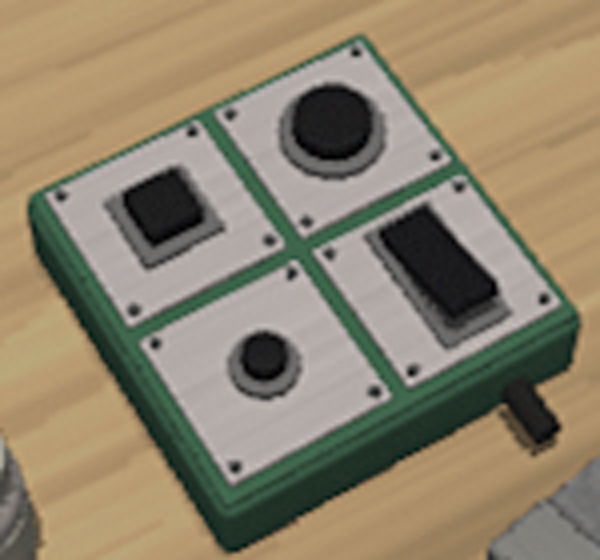

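View pics/tz.png

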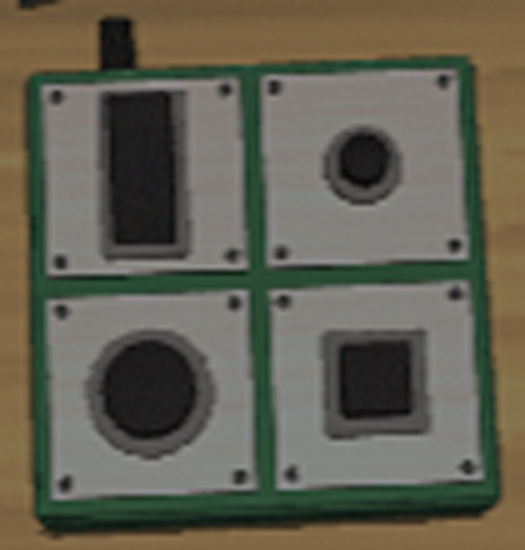

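```bash
cat > h.py <<'E'
from cell import *
import numpy as np
from scipy.spatial.transform import Rotation as R
from scipy.optimize import least_squares
def proj(n,P):
    c=camera_info(n); p=R.from_euler('xyz',c['attitude']).inv().apply(np.atleast_2d(P)-c['eye'])
    q=p@c['mtx'].T; return q[:,:2]/q[:,2:]
def loc(th): 
    x,y,a=th; return lambda L: np.c_[np.array(L,float)[:,:2]@np.array([[np.cos(a),np.sin(a)],[-np.sin(a),np.cos(a)]])+[x,y],np.array(L,float)[:,2]]
E
python3 - <<'E'
from h import *
b=90.5;c=47.5
# FL FR NR NL start key stop
L=[(b,b,59),(b,-b,59),(-b,-b,59),(-b,b,59),(-c,c,77),(-c,-c,77),(c,-c,77)]
f=lambda u,o,k:np.array(o)+(np.array(u,float)+.5)/k-.5
T=f([(40,86),(463,66),(482,482),(52,500),(149,388),(375,379),(365,158)],(225,160),5)
S=f([(563,307),(230,483),(48,195),(362,40),(332,122),(164,206),(265,356)],(195,155),4)
for names in (["top"],["scene"],["top","scene"]):
    D=dict(top=T,scene=S)
    r=least_squares(lambda t:np.concatenate([(proj(n,loc(t)(L))-D[n]).ravel() for n in names]),[520,30,0])
    print(names,r.x,np.abs(r.fun).max(),r.fun.round(1))
t=r.x
print(loc(t)([(c,c,73),(c+24*np.cos(.25)-1.2,c,84),(-c,-c,77),(-c,c,77),(c,-c,77)]))
E
```

```text
['top'] [5.63163790e+02 3.48402942e+01 3.51746220e-02] 1.1447532329701744 [ 0.7 -0.3 -1.1  0.4  0.2  0.1 -0.2  0.1 -0.1  0.   0.4 -0.   0.1 -0.2]
['scene'] [5.65341450e+02 3.61672642e+01 3.31894136e-02] 1.349287628292302 [ 0.2  0.2  0.2  1.3 -0.8  0.3 -0.   0.7  0.6 -1.  -0.1 -1.  -0.1 -0.7]
['top', 'scene'] [5.64297814e+02 3.56206375e+01 3.43765706e-02] 1.4792280207625481 [ 0.4 -0.9 -1.5 -0.1 -0.2 -0.4 -0.6 -0.5 -0.5 -0.5  0.  -0.6 -0.2 -0.7
 -0.3 -0.1 -0.3  1.  -1.3  0.1 -0.6  0.5  0.  -1.3 -0.6 -1.3 -0.6 -1. ]
[[610.13718514  84.72513922  73.        ]
 [632.17805346  85.48312729  84.        ]
 [518.4584437  -13.48386428  77.        ]
 [515.19331267  81.46000819  77.        ]
 [613.40231617 -10.21873325  77.        ]]
```

```bash
cat >> h.py <<'E'
def plan(P):
    s=state(); M=R.from_euler('xyz',s['tcp_rot']).as_matrix()
    print('t',s['t'],'pos',s['eef_pos'].round(1),'F',s['ft_force'].round(1),'op',round(s['opening'],2))
    print(M.round(3).tolist()); 
    if P is not None: print('units',((np.array(P)-s['eef_pos'])@M/50).round(3))
E
python3 -c "
from h import *
plan([632,85.5,150])
print(proj('scene',loc([564.3,35.6,.034])([(47.5+32*.969,47.5,73+5+8),(47.5+32*.969,47.5,73+5-8)])), proj('top',loc([564.3,35.6,.034])([(47.5+32*.969,47.5,73+5+8),(47.5+32*.969,47.5,73+5-8)])))"
```

```text
t 0.1 pos [160.5 603.8 214.1] F [-0.4 -0.   0.2] op 1.0
[[-0.0, 0.257, 0.966], [-0.001, 0.966, -0.257], [-1.0, -0.001, -0.0]]
units [ 1.289 -7.595 11.778]
[[313.56163761 229.54779902]
 [312.94722851 233.8531472 ]] [[252.04817973 177.02731143]
 [252.50482222 179.08069234]]
```

Request:
{"fn": "step_arm", "kwargs": {
  "steps": [
    [0, -0.38, 0.589, 0],
    [0, -0.38, 0.589, 0],
    [0, -0.38, 0.589, 0],
    [0, -0.38, 0.589, 0],
    [0, -0.38, 0.589, 0],
    [0, -0.38, 0.589, 0],
    [0, -0.38, 0.589, 0],
    [0, -0.38, 0.589, 0],
    [0, -0.38, 0.589, 0],
    [0, -0.38, 0.589, 0],
    [0, -0.38, 0.589, 0],
    [0, -0.38, 0.589, 0],
    [0, -0.38, 0.589, 0],
    [0, -0.38, 0.589, 0],
    [0, -0.38, 0.589, 0],
    [0, -0.38, 0.589, 0],
    [0, -0.38, 0.589, 0],
    [0, -0.38, 0.589, 0],
    [0, -0.38, 0.589, 0],
    [0, -0.38, 0.589, 0]
  ],
  "jaw": 1
}}

```text
t: 2.6
eef_pos: [632.7, 84.5, 214.3]
tcp_rot: [-3.031, 1.57, 2.992]
ft_force: [1.1, 1.3, -0.5]
opening: 0.005
```

Request:
{"fn": "step_arm", "kwargs": {
  "steps": [
    [0, 0, 0, -0.7],
    [0, 0, 0, -0.7],
    [0, 0, 0, -0.7],
    [0, 0, 0, 0],
    [0, 0, 0, 0]
  ]
}}

```text
t: 3.22
eef_pos: [632.1, 85.5, 214.5]
tcp_rot: [2.797, 1.57, 2.828]
ft_force: [0.7, -0.8, 0.9]
opening: 0.006
```

```bash
python3 -c "
from h import *
plan([632,85.5,110])
import cv2
a=read_camera('scene');cv2.imwrite('pics/s1.png',cv2.resize(a[100:310,170:450,::-1],None,fx=2.5,fy=2.5))"
```

```text
t 3.225 pos [632.1  85.5 214.5] F [ 0.7 -0.8  0.9] op 0.01
[[-0.0, -0.031, 1.0], [0.0, 1.0, 0.031], [-1.0, 0.0, -0.0]]
units [ 2.089e+00 -1.000e-03 -1.000e-03]
```

View pics/s1.png

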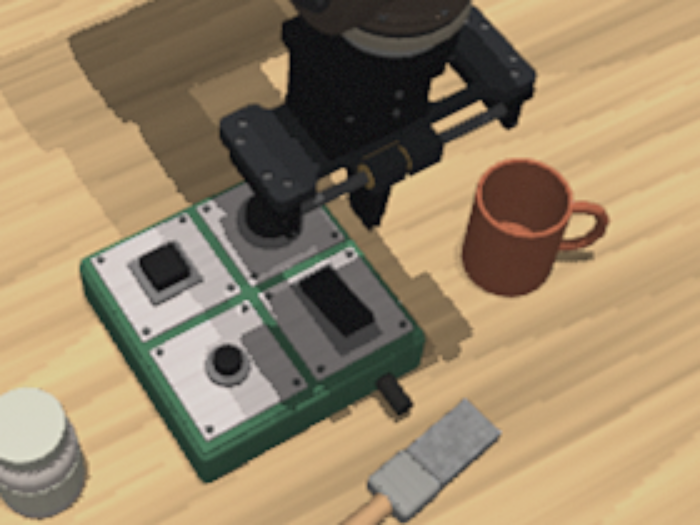

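Request:
{"fn": "step_arm", "kwargs": {
  "steps": [
    [0.5, 0, 0.08, 0],
    [0.6, 0, 0, 0],
    [0.6, 0, 0, 0],
    [0.5, 0, 0, 0],
    [0.3, 0, 0, 0],
    [0, 0, 0, 0]
  ]
}}

```text
t: 4.03
eef_pos: [635.9, 85.6, 88.9]
tcp_rot: [3.065, 1.569, 3.098]
ft_force: [0.5, -0.5, 0.2]
opening: 0.006
```

Request:
{"fn": "step_arm", "kwargs": {
  "steps": [
    [0.06, 0, 0, 0],
    [0.06, 0, 0, 0],
    [0.06, 0, 0, 0],
    [0.04, 0, 0, 0],
    [0, 0, 0, 0]
  ]
}}

```text
t: 4.65
eef_pos: [636.1, 85.6, 78.6]
tcp_rot: [2.734, 1.571, 2.768]
ft_force: [0.4, -0.2, 1.3]
opening: 0.003
```

Request:
{"fn": "step_arm", "kwargs": {
  "steps": [
    [0.04, 0, 0, 0],
    [0.04, 0, 0, 0],
    [0, 0, 0, 0]
  ]
}}

```text
t: 5.03
eef_pos: [636.5, 85.6, 74.6]
tcp_rot: [0.127, 1.57, 0.161]
ft_force: [1.8, 0.8, 2.2]
opening: 0.007
```

Request:
{"fn": "step_arm", "kwargs": {
  "steps": [
    [0.02, 0, 0, 0],
    [0.02, 0, 0, 0],
    [0, 0, 0, 0]
  ]
}}

```text
t: 5.4
eef_pos: [636.6, 85.7, 73.7]
tcp_rot: [0.035, 1.569, 0.069]
ft_force: [0.7, 0.0, 11.3]
opening: 0.004
```

Request:
{"fn": "step_arm", "kwargs": {
  "steps": [
    [0.02, 0, 0, 0],
    [0, 0, 0, 0],
    [0, 0, 0, 0]
  ]
}}

```text
t: 5.78
eef_pos: [636.7, 85.7, 73.4]
tcp_rot: [0.026, 1.569, 0.06]
ft_force: [-1.1, -1.0, 18.7]
opening: 0.006
```

Request:
{"fn": "step_arm", "kwargs": {
  "steps": [
    [-0.5, 0, 0, 0],
    [-0.6, 0, 0, 0],
    [0, 0, -0.7, 0],
    [0, 0, -0.7, 0],
    [0, 0, -0.7, 0],
    [0, 0, 0, 0]
  ]
}}

```text
t: 6.52
eef_pos: [528.7, 82.2, 126.4]
tcp_rot: [3.108, 1.568, 3.142]
ft_force: [0.6, -0.6, 0.2]
opening: 0.006
```

```bash
python3 -c "
from h import *
plan([518.5,-13.5,95])
import cv2
a=read_camera('scene');cv2.imwrite('pics/s2.png',cv2.resize(a[140:300,190:350,::-1],None,fx=3.6,fy=3.6))"
```

```text
t 6.525 pos [528.7  82.2 126.4] F [ 0.6 -0.6  0.2] op 0.01
[[-0.003, -0.034, 0.999], [0.0, 0.999, 0.034], [-1.0, 0.0, -0.003]]
units [ 0.629 -1.905 -0.267]
```

View pics/s2.png

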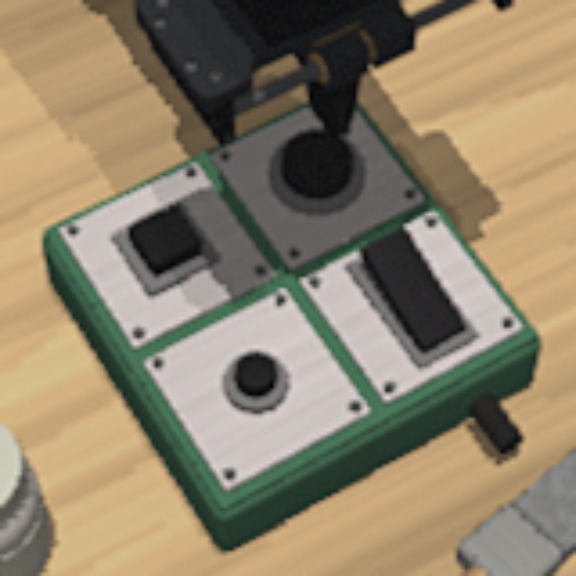

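The rocker (410,290 in the crop) has tipped: the far end is now down in the frame and the near end is up. Next is the key.

Request:
{"fn": "step_arm", "kwargs": {
  "steps": [
    [0, -0.635, -0.09, 0],
    [0, -0.635, -0.09, 0],
    [0, -0.635, -0.09, 0],
    [0.3, 0, 0, 0],
    [0.5, 0, 0, 0],
    [0, 0, 0, 0]
  ]
}}

```text
t: 7.32
eef_pos: [520.4, -12.9, 84.7]
tcp_rot: [2.919, 1.567, 2.952]
ft_force: [0.4, -0.6, -0.5]
opening: -0.001
```

Request:
{"fn": "step_arm", "kwargs": {
  "steps": [
    [0.1, 0, 0, 0],
    [0.06, 0, 0, 0],
    [0.06, 0, 0, 0],
    [0.06, 0, 0, 0],
    [0, 0, 0, 0]
  ]
}}

```text
t: 7.95
eef_pos: [520.9, -13.5, 72.6]
tcp_rot: [0.535, 1.571, 0.568]
ft_force: [0.4, -0.2, 0.3]
opening: 0.005
```

Request:
{"fn": "step_arm", "kwargs": {
  "steps": [
    [0.04, 0, 0, 0],
    [0.04, 0, 0, 0],
    [0, 0, 0, 0]
  ]
}}

```text
t: 8.32
eef_pos: [521.0, -13.6, 69.2]
tcp_rot: [-0.123, 1.57, -0.089]
ft_force: [-2.5, 1.2, 12.0]
opening: 0.006
```

Request:
{"fn": "step_arm", "kwargs": {
  "steps": [
    [0.02, 0, 0, 0],
    [0.02, 0, 0, 0],
    [0, 0, 0, 0]
  ]
}}

```text
t: 8.7
eef_pos: [521.2, -13.6, 68.9]
tcp_rot: [-0.192, 1.569, -0.158]
ft_force: [-8.9, 1.5, 36.2]
opening: 0.005
```

Key is at its stop. I'll lift off and look.

Request:
{"fn": "step_arm", "kwargs": {
  "steps": [
    [-0.3, 0, 0, 0],
    [-0.5, 0, 0, 0],
    [0, 0.9, 0, 0],
    [0, 0.95, 0, 0],
    [0, 0, -0.1, 0],
    [0, 0, 0, 0]
  ]
}}

```text
t: 9.45
eef_pos: [512.5, 78.6, 106.6]
tcp_rot: [-2.957, 1.57, -2.923]
ft_force: [0.9, 0.7, -1.4]
opening: 0.003
```

```bash
python3 -c "
from h import *
plan([515.2,81.5,85])
import cv2
a=read_camera('scene');cv2.imwrite('pics/s3.png',cv2.resize(a[140:300,190:350,::-1],None,fx=3.6,fy=3.6))"
```

```text
t 9.45 pos [512.5  78.6 106.6] F [ 0.9  0.7 -1.4] op 0.0
[[-0.0, -0.034, 0.999], [-0.0, 0.999, 0.034], [-1.0, -0.0, -0.0]]
units [0.432 0.057 0.056]
```

View pics/s3.png

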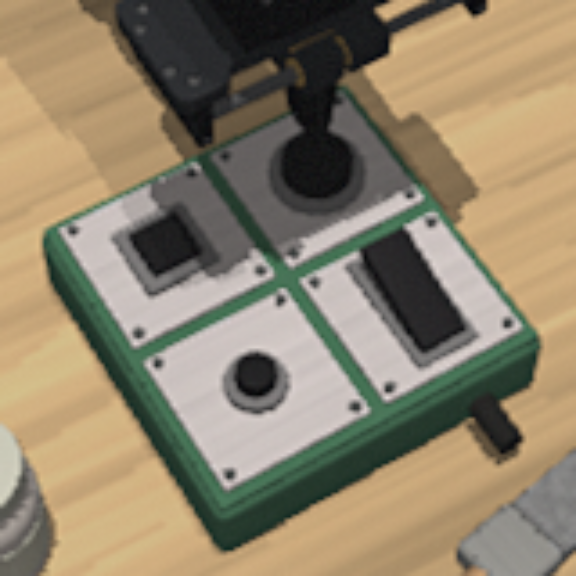

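The key (165,243) is now flush, just above its collar, and the rocker is still on. Now the start button.

Request:
{"fn": "step_arm", "kwargs": {
  "steps": [
    [0.3, 0.06, 0.06, 0],
    [0.2, 0, 0, 0],
    [0.1, 0, 0, 0],
    [0.06, 0, 0, 0],
    [0.06, 0, 0, 0],
    [0, 0, 0, 0]
  ]
}}

```text
t: 10.25
eef_pos: [515.6, 81.8, 70.7]
tcp_rot: [-2.529, 1.571, -2.495]
ft_force: [-2.3, -1.6, 4.3]
opening: 0.002
```

Request:
{"fn": "step_arm", "kwargs": {
  "steps": [
    [0.04, 0, 0, 0],
    [0.04, 0, 0, 0],
    [0, 0, 0, 0]
  ]
}}

```text
t: 10.62
eef_pos: [515.9, 81.8, 68.8]
tcp_rot: [-0.043, 1.569, -0.01]
ft_force: [-10.0, -2.7, 33.0]
opening: 0.003
```

Request:
{"fn": "step_arm", "kwargs": {
  "steps": [
    [0, 0, 0, 0],
    [0, 0, 0, 0],
    [-0.3, 0, 0, 0],
    [-0.7, 0, 0, 0],
    [-1, 0, 0, 0],
    [-1, 0, 0, 0],
    [0, 0, -0.9, 0],
    [0, 0, -0.9, 0],
    [0, 0, 0, 0],
    [0, 0, 0, 0],
    [0, 0, 0, 0]
  ]
}}

```text
t: 12.0
eef_pos: [426.6, 78.9, 216.5]
tcp_rot: [0.424, 1.57, 0.458]
ft_force: [0.8, -0.7, 1.0]
opening: 0.005
```

```bash
python3 -c "
from h import *
plan(None)
import cv2
a=read_camera('scene');cv2.imwrite('pics/s4.png',cv2.resize(a[140:320,160:420,::-1],None,fx=3,fy=3))"
```

```text
t 12.0 pos [426.6  78.9 216.5] F [ 0.8 -0.7  1. ] op 0.0
[[0.0, -0.033, 0.999], [0.0, 0.999, 0.033], [-1.0, 0.0, 0.0]]
```

View pics/s4.png

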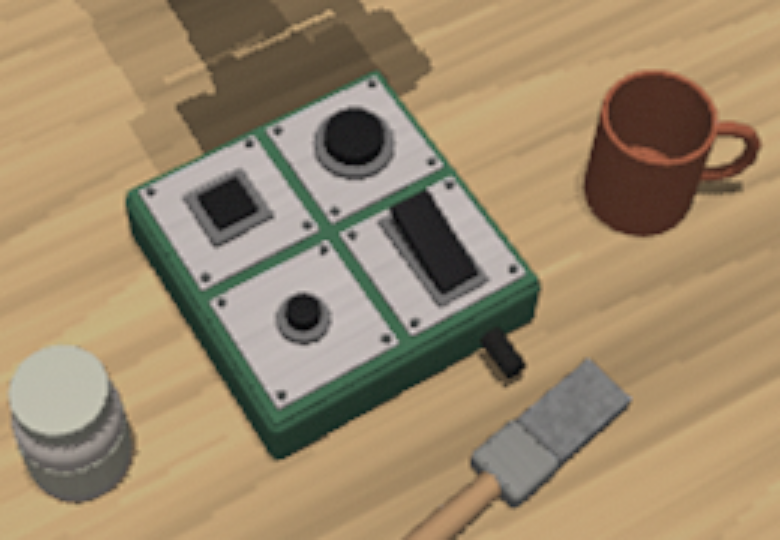

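The rocker is on (435,240), the key is in (228,203), and both round buttons are out (355,137 and 302,312). The mug, jar and brush haven't moved, and the arm is clear.

```bash
python3 -c "
from cell import *
print(job_done())"
```

```text
the job is handed in; nothing more can be done
None
```

I tipped the rocker on, pressed the square key in, then pressed the large round button down for about 0.4 s and let it spring back. The job was handed in at about 12 s of the 42 s allowed, and the hand-in reported no verdict.

- **Pressing:** each control was pushed with the shut fingers until it met its stop. Peak readings were about 19 N at the rocker, 36 N at the key and 33 N at the start button. The key and start readings came with the fingertips at about 69 mm, the fully-in height.
- **Last picture:** the rocker is on, the key is in, and both round buttons are out. The mug, jar and brush look unmoved, though I judged that by eye rather than measuring it. The arm is clear of everything, at 216 mm.
- **Disagreement:** the two cameras differed by about 2 mm on the console's position, within the stated calibration. No check failed.

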